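Clamp the drilling jig and draw its depth rod to the stop

ROBOT

A 7-joint arm with a two-finger parallel gripper is mounted at the origin on the work surface. World frame = base frame: x ahead of the robot, y to its left, z up, the work surface at z = 0. Lengths are in m, angles in rad, forces in N, time in s.
With the tool pointing down it reaches from about 0.425 to 0.925 m from the base axis. Payload 6.8 kg.
Tool frame: the origin (TCP) lies on the centre line of the jaws, within the pads' length; the fingertips stand bot.finger_overhang ahead of it and the grasp point (between the pads) lies 3 mm ahead of it (bot.finger_overhang is the distance from the TCP to the fingertips, in m); z points along the fingers, y is the direction in which the jaws open and shut (so a half turn about z gives the same grasp; the last joint's range is limited). The gripper opens to 85 mm and grips with 20 to 120 N. Pads are 22 mm wide; open, the fingers measure 114 mm over their backs; the gripper's body (76 mm by 85 mm) begins 54 mm behind the grasp point. The pads swing forward as they close: fully open they stand 13 mm farther back than shut.
Start: joints at [-1.437, 0.477, 0.022, 1.555, -0.011, 1.109, -0.083], TCP at [0.162, 0.655, 0.253] pointing down, gripper open.
Joint ranges: [-2.96, 2.96], [-0.34, 2.1], [-1.41, 1.46], [0.24, 2.44], [-1.37, 4.51], [0.17, 1.92], [-2.96, 2.96]. Speed limits (rad/s): [2.39, 2.39, 3.14, 3.14, 3.14, 3.14, 3.14].

INTERFACE

Orientations are given as a unit quaternion [w, x, y, z].
In Python, from station import bot gives the robot as it stands.
- The arm moves only by the tool drive_tool, never from a script. Its argument "increments" is text: rows parted by semicolons, each of 4 numbers parted by spaces: the shift along the world's x, y, z in m, then the turn about the world's z in rad. In form: tx ty tz spin; .... A call has 1 to 12 rows; each row shifts and turns the commanded pose from where the row before left it; what a row does not reach is not made up. A row lasts 1/12 s, in which the tool goes at most 41.7 mm and 7.16 degrees, less where a joint would pass 70% of its speed; a pose out of reach is approached as far as the arm can. A call is refused whole if a number of a shift passes 0.0417 or a number of a turn 0.125, either way. A call with a gripper value outside its range is refused whole. "grip" is the opening, from 0 (shut) to 1 (fully open), set as the call begins (left out, the last holds). The fingers move at their own pace and stop on an object; "squeeze" is the grip in N (left out, the last holds). Time passes only in rows, so rows that do not move let the fingers close. It gives the time, the measured TCP pose, the force and the opening at its end, in the units of the state.
- bot.get_obs(): the state, without advancing time (a new reading comes with each control period).
- bot.read_camera(name): name is "scene" or "top" or "wrist"; returns the picture (480x640x3 uint8, red, green, blue); there is no depth.
- bot.calibration(name): a dict with "fx", "fy", "cx", "cy" (pixels), "camera_from_world" (4x4, takes a point from world to camera coordinates). Camera axes: x right, y down, z forward; pixel columns grow to the right and rows downward; lengths in m; the calibration is good to about 2 mm. A picture is of the moment at which its call begins: read the wrist's pose just before it. calibration takes no time and is no camera call; for the wrist camera it gives the pose at the moment of the call.
- bot.hand_in(): hands the job in, once; it reports no verdict.
The state is a dict: "t": time; "q": joint angles; "joint_vel": joint speeds; "joint_torque": joint torques, N m; "eef_pos": TCP position; "tool_rot": TCP orientation; "contact_force": force on the tool from outside, world axes, zero at the start; "torque": the same for the moment, N m; "gripper_width": opening from 0.0 (shut) to 1.0 (fully open).
Only numpy, scipy, OpenCV 4.12 (cv2) and the standard library are available. Lean on these libraries where they do the work, as an engineer would, in place of code of your own. Each camera call takes 0.05 s, during which the arm holds its last target.

TASK

On the angled drilling jig, first swing the cam lever fully shut so that the board is clamped. Then take the depth rod by its wooden handle and draw it straight up along its slanting bore, without forcing it sideways, until the top of its steel collar is level with the top of the flat steel stop beside it (40 mm of travel), and finish while still holding it there, its lower part still in the bore. Leave the glue bottle, jar and offcut where they are.

Things in the scene. Friction and masses are not known exactly. Their poses are not given: they have to be found in the camera images.
- guide: Aluminium guide block fixed on the jig, 64 x 64 mm, 75 mm deep, with a 15 mm through bore for the 14 mm rod. Origin: centre of the bore's mouth on the block's upper face, 115 mm above the bench. z: out along the bore, leaning 20 degrees (0.35 rad) from vertical, roughly towards the robot; y is level; x runs up the sloping face to the stop. Nothing stands above the face on the y sides.
- stop_top (a point): Middle of the top of the flat steel stop, 5 mm (x) by 14 mm (y), which stands on the guide's face parallel to the bore, 27.5 mm from its axis on the guide's +x side; its top is 48 mm above the face.
- jig: The fixed jig: plywood base 220 x 200 x 16 mm carrying guide, cam and an upright board on the guide's far side whose top is 98 mm above the bench. Two plywood cheeks flank the guide, tops 96 mm above the bench. Origin on the bench, below the middle; x along the jig, away from the robot at yaw 0; z up.
- rod_grip (a point): Centre of the dark wooden handle (22 mm diameter, 46 mm long) of the loose depth rod, about 160 g; z up along the rod. When seated it is 35 mm from the guide's origin along z; level with the stop, 75 mm, with 30 mm of rod still in the bore.
- rod: The same depth rod: origin on its axis at the underside of its collar, which rests on the guide's face when seated; z up along the rod. Steel collar 27 mm diameter, 8 mm thick; 4 mm neck; handle from 12 to 58 mm. Below the collar 70 mm of 14 mm rod, 0.5 mm play all round in the bore. It slides freely and drops back if let go.
- cam (a joint): Angle of the wooden cam lever on the jig's far side, rad: 0 = fully shut (hard stop, lever parallel to the board); 0.7 to 1.1 at the start; end stop 1.25. Grows as the lever swings away from the board, anticlockwise seen from above. Vertical axis, light friction (about 1.5 N at the knob), no spring: stays where it is left.
- cam_knob (a point): Point on the axis of the black upright knob on the cam lever's end, 85 mm from the pivot, 108 mm above the bench. The knob is 20 mm in diameter and stands from 73 mm (the lever's top) to 128 mm above the bench. When shut, the line from pivot to knob runs along the guide's -y.
- cam_pivot (a point): Point on the cam lever's vertical turning axis, in the air above the cam, at the height of cam_knob (108 mm above the bench).
- glue: White glue bottle, 56 mm diameter, 150 mm high, to leave alone; origin at the centre of its underside.
- jar: Amber jar, 64 mm diameter, 75 mm high, to leave alone; origin at the centre of its underside.
- offcut: Wooden offcut 100 x 45 x 20 mm lying on the bench, to leave alone; origin at the centre of its underside.
Not all that is in view belongs to the job. Of the things like the rod, leave any that is green; of the rest the larger one is meant.

How it is judged:
On the way:
1. the cam lever is fully shut while the rod is still seated (value of joint cam below 0.07 rad and z of rod_grip in the frame of guide below 0.043 m), for 0.2 s.
At the end, for the whole second after the job is handed in: The cam lever is shut (within 0.07 rad); the rod is drawn 40 mm out of its bore to within 6 mm (collar top level with the stop), in line with the bore (handle's centre within 5 mm of its axis sideways, 0.06 rad), at rest, pressing on the bore with less than 20 N, and held by the fingers (value of joint cam below 0.07 rad and z of rod_grip in the frame of guide between 0.069 and 0.081 m and x of rod_grip in the frame of guide between -0.005 and 0.005 m and y of rod_grip in the frame of guide between -0.005 and 0.005 m and angle between the z axis of rod and the z axis of guide, either way round below 0.06 rad and linear speed of rod below 0.01 m/s and contact force between the fingers and rod above 2 N and contact force between rod and guide below 20 N); the arm keeps its last pose, push and grip.
It fails at once if the glue is pushed or knocked away (distance of glue from where it was at the start of the episode above 0.03 m).
It fails at once if the jar is pushed or knocked away (distance of jar from where it was at the start of the episode above 0.03 m).
It fails at once if the offcut is pushed or knocked away (distance of offcut from where it was at the start of the episode above 0.03 m).
It fails at once if the rod is pulled right out of the bore (z of rod_grip in the frame of guide above 0.103 m).
It fails at once if the rod is forced against its bore (contact force between rod and guide above 45 N).
It also fails if it takes over 48 s, if anything falls off the work surface, if the arm or the gripper's body presses on something with over 40 N, if the wrist force passes 120 N, or if a joint passes its speed limit or range.

## Working session

There is one attempt and no reset: what is moved stays moved. The work goes in short steps, Python scripts to look and compute and a tool call to move; the robot and the scene stay as the last step left them, time stands still between calls to the robot, and variables do not carry over. Pictures are saved under pics/ and viewed, and the job is handed in when it is done.

Besides the shell and the picture viewer there is one more tool, called after "Emit:" by a JSON object that holds its "name" and its "arguments". drive_tool: Moves the arm, as the interface text tells. Its arguments: {"type":"object","properties":{"increments":{"type":"string"},"grip":{"type":"number"},"squeeze":{"type":"number"}},"required":["increments"]}

```bash
mkdir -p pics; ls; python3 - <<'E'
from station import bot
import cv2
for n in("scene","top","wrist"):
    c=bot.calibration(n); print(n,c)
    cv2.imwrite(f"pics/{n}0.png",cv2.cvtColor(bot.read_camera(n),cv2.COLOR_RGB2BGR))
print(bot.get_obs(), bot.finger_overhang)
E
```

```text
pics
scene {'fx': 602.4256044540394, 'fy': 602.4256044540394, 'cx': 322.15774323063204, 'cy': 243.0977906515287, 'camera_from_world': array([[-6.63789574e-01,  7.47918893e-01,  8.54704515e-04,
         3.10691361e-01],
       [ 4.87782443e-01,  4.33780181e-01, -7.57563887e-01,
        -1.86375193e-01],
       [-5.66967098e-01, -5.02446100e-01, -6.52760467e-01,
         1.37500011e+00],
       [ 0.00000000e+00,  0.00000000e+00,  0.00000000e+00,
         1.00000000e+00]])}
top {'fx': 438.3907702722537, 'fy': 438.3907702722537, 'cx': 322.9512422036218, 'cy': 236.4584691621649, 'camera_from_world': array([[-0.01500787, -0.99975575, -0.01622368,  0.07155088],
       [-0.99051408,  0.0170817 , -0.13634538,  0.52997426],
       [ 0.13658921,  0.01402353, -0.99052851,  0.83569129],
       [ 0.        ,  0.        ,  0.        ,  1.        ]])}
wrist {'fx': 333.6133190814133, 'fy': 333.6133190814133, 'cx': 318.25495941803956, 'cy': 243.23465468811094, 'camera_from_world': array([[ 0.23846819,  0.97114619, -0.00282886, -0.67244835],
       [ 0.92891181, -0.22724574,  0.29237342, -0.03998451],
       [ 0.28329449, -0.07234952, -0.95630005,  0.38014265],
       [ 0.        ,  0.        ,  0.        ,  1.        ]])}
{'t': 0.15, 'q': array([-1.43710348,  0.47764328,  0.02235734,  1.55620004, -0.01152416,
        1.10931055, -0.08311308]), 'joint_vel': array([ 0.00028611, -0.00210214,  0.00268333, -0.00221497,  0.00020848,
        0.00128641, -0.00010274]), 'joint_torque': array([ 2.78114472e-03, -5.96930373e+01,  1.61020607e+00, -2.81491542e+01,
        1.26617317e-02,  6.49920985e-03, -3.60367011e-06]), 'eef_pos': array([0.16152686, 0.65495439, 0.25253734]), 'tool_rot': array([-4.43116919e-05,  1.20609701e-01,  9.92699746e-01, -7.15248698e-04]), 'contact_force': array([ 0.12614419,  0.04291384, -0.40847415]), 'torque': array([-0.00230622,  0.01245584,  0.04272433]), 'gripper_width': 0.999883962477164} 0.022
```

View pics/scene0.png

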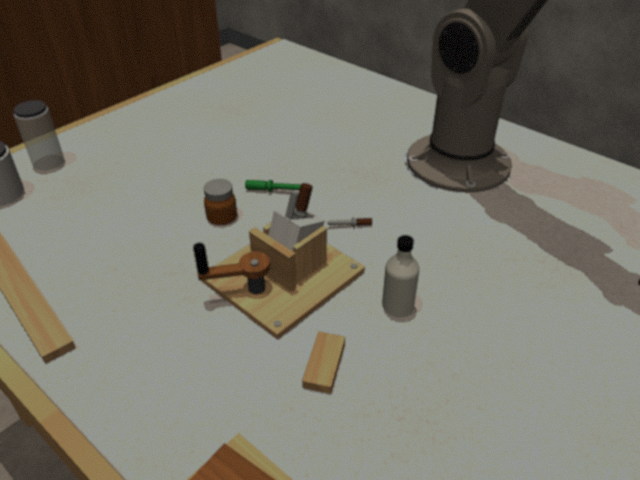

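View pics/top0.png

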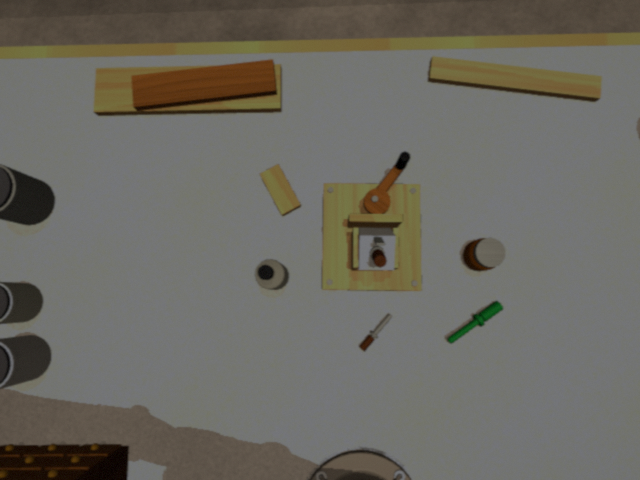

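View pics/wrist0.png

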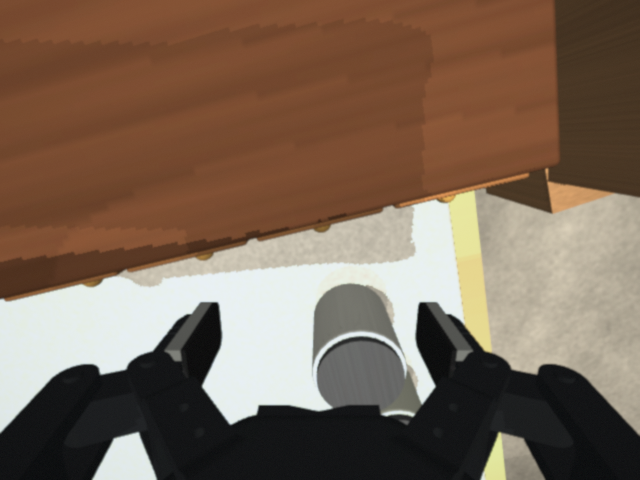

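The scene shows the jig with the seated rod (dark red-brown handle, top view ≈(378,257)) and the cam lever, pivot ≈(376,201) and knob ≈(403,158). The green rod and the small rod on the bench are decoys. Next I'll zoom and triangulate.

```bash
python3 - <<'E'
import cv2
s=cv2.imread("pics/scene0.png");t=cv2.imread("pics/top0.png")
cv2.imwrite("pics/sz.png",cv2.resize(s[170:335,185:385],None,fx=4,fy=3.6*4/3.6*0.9,interpolation=cv2.INTER_CUBIC))
cv2.imwrite("pics/tz.png",cv2.resize(t[145:295,315:465],None,fx=4,fy=4,interpolation=cv2.INTER_CUBIC))
E
cat > h.py <<'E'
import numpy as np
from station import bot
def ray(n,uv,c=None):
    c=c or bot.calibration(n);T=c["camera_from_world"];R=T[:3,:3];o=-R.T@T[:3,3]
    d=R.T@np.array([(uv[0]-c["cx"])/c["fx"],(uv[1]-c["cy"])/c["fy"],1]);return o,d/np.linalg.norm(d)
def onz(n,uv,z,c=None):
    o,d=ray(n,uv,c);return o+d*(z-o[2])/d[2]
def tri(a,b):
    (o1,d1),(o2,d2)=a,b
    s=np.linalg.lstsq(np.c_[d1,-d2],o2-o1,rcond=None)[0]
    p,q=o1+d1*s[0],o2+d2*s[1];return (p+q)/2,np.linalg.norm(p-q)
def proj(n,p,c=None):
    c=c or bot.calibration(n);v=c["camera_from_world"]@np.r_[p,1];return np.array([c["fx"]*v[0]/v[2]+c["cx"],c["fy"]*v[1]/v[2]+c["cy"]])
E
```

```text
(no output)
```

View pics/sz.png

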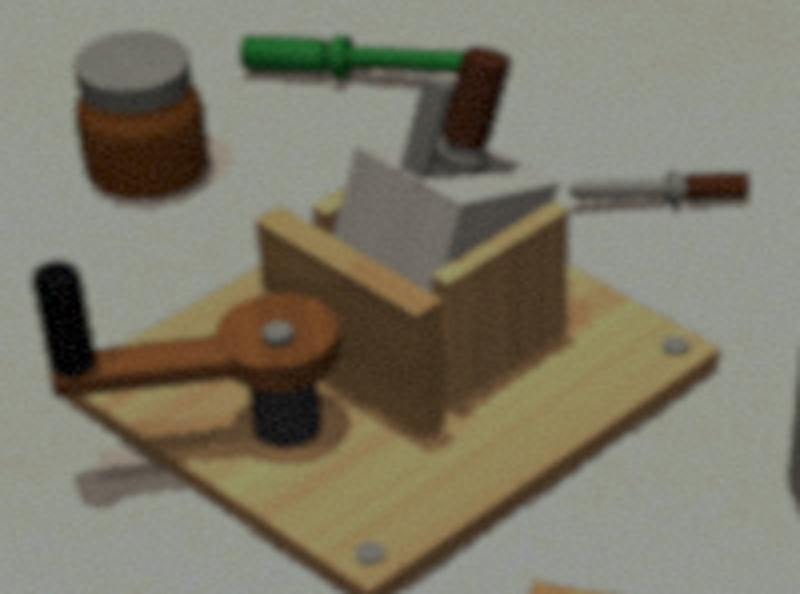

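View pics/tz.png

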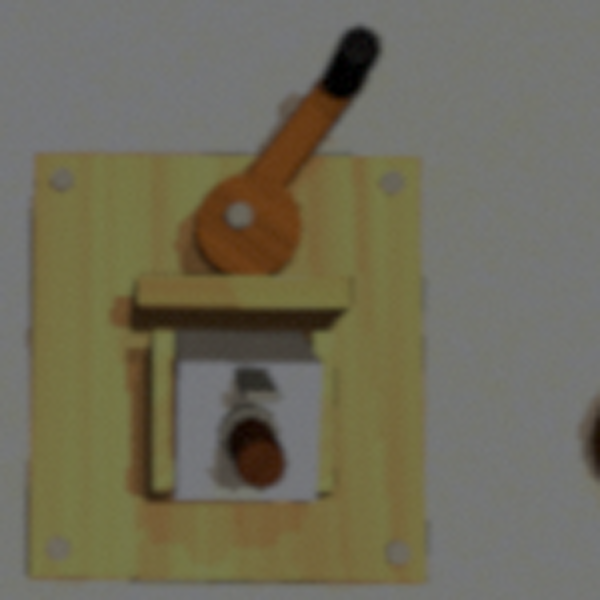

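```bash
python3 - <<'E'
from h import *
T=lambda u,v:(315+u/4,145+v/4)
S=lambda u,v:(185+u/4,170+v/3.6)
for n,a,b in [("knobtop",(358,46),(57,270)),("pivot",(240,214),(277,331)),("rodtop",(264,465),(487,57))]:
    print(n,*tri(ray("top",T(*a)),ray("scene",S(*b))))
print("knob z.128",onz("top",T(358,46),.128), onz("scene",S(57,270),.128))
print("rodtop z.1695",onz("top",T(264,465),.1695),onz("scene",S(487,57),.1695))
for p in [(36,153),(420,156),(427,580),(28,578)]: print("base",onz("top",T(*p),.016))
for p in [(61,181),(391,182),(398,553),(58,548)]: print("screw",onz("top",T(*p),.018))
for p,z in [((176,362),.126),((321,362),.126),((323,500),.104),((176,500),.104)]: print("face",onz("top",T(*p),z))
E
```

```text
knobtop [ 0.66339661 -0.08921255  0.12608905] 0.00027513139555888645
pivot [ 0.59717903 -0.03808992  0.07530591] 0.0013965233929156583
rodtop [ 0.46926662 -0.03506769  0.16413621] 0.0016538098738446022
knob z.128 [ 0.66287407 -0.08897522  0.128     ] [ 0.66459689 -0.08716162  0.128     ]
rodtop z.1695 [ 0.46935409 -0.03510042  0.1695    ] [ 0.47439306 -0.02910939  0.1695    ]
base [0.64523294 0.05944812 0.016     ]
base [ 0.63982012 -0.1387534   0.016     ]
base [ 0.42258733 -0.13243841  0.016     ]
base [0.42662316 0.06681233 0.016     ]
screw [0.62963199 0.04676154 0.018     ]
screw [ 0.62588023 -0.12285116  0.018     ]
screw [ 0.43616224 -0.11820408  0.018     ]
screw [0.4412872  0.05152011 0.018     ]
face [ 0.51938687 -0.00257531  0.126     ]
face [ 0.51827273 -0.0670455   0.126     ]
face [ 0.45819141 -0.06892935  0.104     ]
face [ 0.45925491 -0.0024326   0.104     ]
```

Measured points agree with the given sizes: the pivot–knob distance is 84 mm (85 given). The guide origin is ≈(0.489,-0.035) with yaw ≈-0.025, and the predicted rod top matches the measured one. I'll move above the knob at height.

Emit:
{"name": "drive_tool", "arguments": {"increments": "0.018 -0.027 0 -0.015;0.018 -0.027 0 -0.015;0.018 -0.027 0 -0.015;0.018 -0.027 0 -0.015;0.018 -0.027 0 -0.015;0.018 -0.027 0 -0.015;0.018 -0.027 0 -0.015;0.018 -0.027 0 -0.015;0.018 -0.027 0 -0.015;0.018 -0.027 0 -0.015;0.018 -0.027 0 -0.015;0.018 -0.027 0 -0.015", "grip": 0.45, "squeeze": 30}}

```text
t: 1.15
eef_pos: [0.3782, 0.3298, 0.2533]
tool_rot: [-0.0, 0.21, 0.978, -0.0]
contact_force: [0.2, 0.3, -1.0]
gripper_width: 0.45
```

Emit:
{"name": "drive_tool", "arguments": {"increments": "0.018 -0.027 0 -0.015;0.018 -0.027 0 -0.015;0.018 -0.027 0 -0.015;0.018 -0.027 0 -0.015;0.018 -0.027 0 -0.015;0.018 -0.027 0 -0.015;0.018 -0.027 0 -0.015;0.018 -0.027 0 -0.015;0.018 -0.027 0 -0.015;0.018 -0.027 0 -0.015;0.018 -0.027 0 -0.015;0.018 -0.027 0 -0.015"}}

```text
t: 2.15
eef_pos: [0.5941, 0.0061, 0.2531]
tool_rot: [-0.0, 0.297, 0.955, 0.0]
contact_force: [0.4, 1.0, -0.0]
gripper_width: 0.45
```

Emit:
{"name": "drive_tool", "arguments": {"increments": "0.018 -0.027 0 -0.015;0.018 -0.027 0 -0.015;0.018 -0.027 0 -0.015;0 0 0 -0.015;0 0 0 0;0 0 0 0"}}

```text
t: 2.65
eef_pos: [0.6472, -0.0731, 0.2527]
tool_rot: [-0.001, 0.325, 0.946, 0.0]
contact_force: [-0.7, 0.5, 0.8]
gripper_width: 0.451
```

```bash
python3 - <<'E'
from h import *
import cv2
c=bot.calibration("wrist");o=bot.get_obs()
print(o["t"],o["eef_pos"],o["tool_rot"],o["gripper_width"])
cv2.imwrite("pics/wrist1.png",cv2.cvtColor(bot.read_camera("wrist"),cv2.COLOR_RGB2BGR))
for p in [(.6634,-.0892,.128),(.5972,-.038,.075),(.469,-.035,.1695),(.489,-.035,.115)]: print(proj("wrist",p,c))
np.save("c1.npy",c,allow_pickle=True)
E
```

```text
2.65 [ 0.64720637 -0.07306512  0.25273161] [-6.60183776e-04  3.24699035e-01  9.45817158e-01  7.22824598e-05] 0.4506653374300439
[315.9047807  268.47418753]
[316.03774795 156.0283594 ]
[163.50641277 -46.4764686 ]
[220.68685821  25.19136962]
```

View pics/wrist1.png

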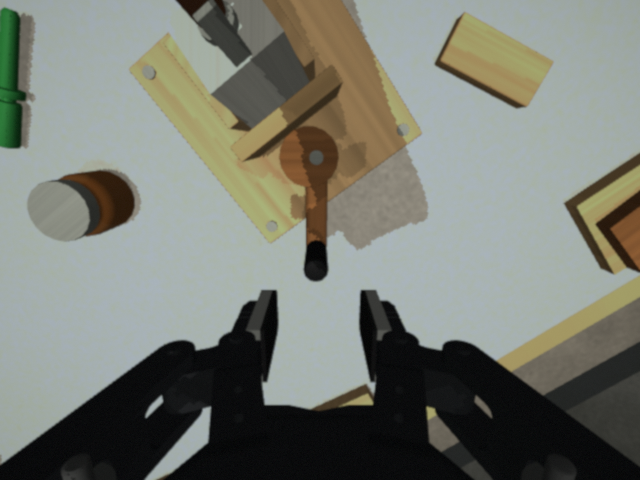

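Wrist view: knob top at ≈(316,268) and pivot at (316,157), both exactly where my estimates predict. Next I'll centre, descend and narrow the cage.

Emit:
{"name": "drive_tool", "arguments": {"increments": "0.008 -0.008 0 0;0.008 -0.008 0 0;0 0 -0.025 0;0 0 -0.025 0;0 0 -0.025 0;0 0 -0.025 0;0 0 -0.02 0;0 0 -0.013 0;0 0 0 0;0 0 0 0"}}

```text
t: 3.53
eef_pos: [0.6639, -0.0899, 0.1203]
tool_rot: [-0.0, 0.325, 0.946, -0.0]
contact_force: [-0.3, -0.4, -0.2]
gripper_width: 0.453
```

Emit:
{"name": "drive_tool", "arguments": {"increments": "0 0 0 0;0 0 0 0;0 0 0 0;0 0 0 0", "grip": 0.29}}

```text
t: 3.87
eef_pos: [0.6642, -0.0897, 0.1214]
tool_rot: [0.001, 0.325, 0.946, 0.0]
contact_force: [-0.4, -0.1, 0.5]
gripper_width: 0.291
```

```bash
python3 - <<'E'
import numpy as np
P=np.array([.5972,-.0381]);yaw=-.025
for th in np.r_[np.linspace(.93,0,13),-.05]:
    d=np.array([np.sin(th+yaw),-np.cos(th+yaw)]);print(round(th,3),(P+.0845*d).round(4))
E
```

```text
0.93 [ 0.6637 -0.0903]
0.852 [ 0.6594 -0.0953]
0.775 [ 0.6548 -0.0999]
0.698 [ 0.6498 -0.1042]
0.62 [ 0.6446 -0.1081]
0.542 [ 0.639  -0.1115]
0.465 [ 0.6332 -0.1146]
0.388 [ 0.6272 -0.1171]
0.31 [ 0.621  -0.1192]
0.233 [ 0.6146 -0.1208]
0.155 [ 0.6082 -0.1219]
0.078 [ 0.6016 -0.1225]
0.0 [ 0.5951 -0.1226]
-0.05 [ 0.5909 -0.1224]
```

Emit:
{"name": "drive_tool", "arguments": {"increments": "-0.0043 -0.005 0 -0.0775;-0.0046 -0.0046 0 -0.0775;-0.005 -0.0043 0 -0.0775;-0.0052 -0.0039 0 -0.0775;-0.0056 -0.0034 0 -0.0775;-0.0058 -0.0031 0 -0.0775;-0.006 -0.0025 0 -0.0775;-0.0062 -0.0021 0 -0.0775;-0.0064 -0.0016 0 -0.0775;-0.0064 -0.0011 0 -0.0775;-0.0066 -0.0006 0 -0.0775;-0.006 0 0 -0.06"}}

```text
t: 4.87
eef_pos: [0.5963, -0.1218, 0.1212]
tool_rot: [0.001, 0.71, 0.705, 0.001]
contact_force: [1.7, 0.4, -0.4]
gripper_width: 0.29
```

Emit:
{"name": "drive_tool", "arguments": {"increments": "-0.002 0 0 0;-0.001 0 0 0;0 0 0 0;0 0 0 0"}}

```text
t: 5.2
eef_pos: [0.593, -0.1218, 0.1206]
tool_rot: [0.0, 0.708, 0.706, 0.0]
contact_force: [1.3, 0.1, 0.0]
gripper_width: 0.289
```

Emit:
{"name": "drive_tool", "arguments": {"increments": "-0.002 0 0 0;-0.001 0 0 0;-0.001 0 0 0;0 0 0 0;0 0 0 0"}}

```text
t: 5.62
eef_pos: [0.592, -0.1217, 0.1208]
tool_rot: [0.003, 0.708, 0.706, 0.002]
contact_force: [11.9, -1.5, -7.4]
gripper_width: 0.29
```

Emit:
{"name": "drive_tool", "arguments": {"increments": "-0.001 0 0 0;-0.001 0 0 0;0 0 0 0;0 0 0 0"}}

```text
t: 5.95
eef_pos: [0.5917, -0.1216, 0.1209]
tool_rot: [0.004, 0.708, 0.707, 0.003]
contact_force: [16.8, -2.4, -11.9]
gripper_width: 0.292
```

The force rises against the hard stop. I'll release, lift and verify.

Emit:
{"name": "drive_tool", "arguments": {"increments": "0.006 0 0 0;0 0 0 0;0 0 0 0;0 0 0.03 0;0 0 0.035 0;0 0 0.035 0;0 0 0.03 0;0 0 0 0", "grip": 0.4}}

```text
t: 6.62
eef_pos: [0.5945, -0.1234, 0.2562]
tool_rot: [0.003, 0.709, 0.706, 0.003]
contact_force: [0.1, -0.6, -0.1]
gripper_width: 0.397
```

```bash
python3 - <<'E'
from h import *
import cv2
c=bot.calibration("wrist");o=bot.get_obs()
print(o["t"],o["eef_pos"],o["contact_force"])
np.save("c2.npy",c,allow_pickle=True)
cv2.imwrite("pics/wrist2.png",cv2.cvtColor(bot.read_camera("wrist"),cv2.COLOR_RGB2BGR))
for p in [(.5951,-.1226,.128),(.5972,-.038,.075),(.469,-.035,.1695),(.489,-.035,.115)]: print(proj("wrist",p,c))
E
```

```text
6.6167 [ 0.59452944 -0.12344037  0.25620552] [ 0.11871671 -0.57042918 -0.09213167]
[316.74686545 238.0382266 ]
[318.5698552  125.63896787]
[ 98.49139369 113.99091153]
[171.90431407 119.51444865]
```

View pics/wrist2.png

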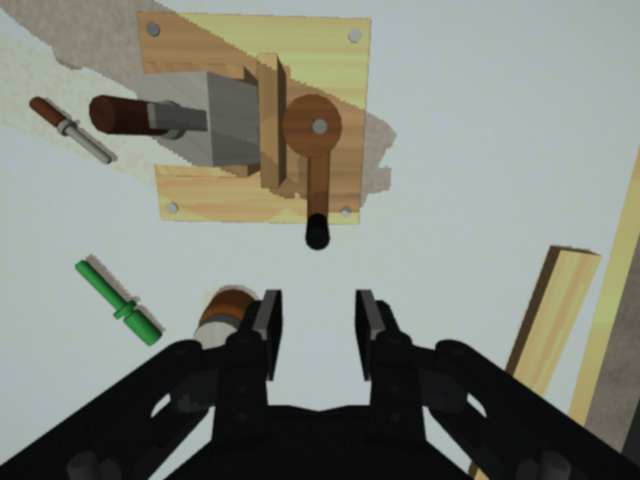

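```bash
python3 - <<'E'
from h import *
print(bot.get_obs()["q"].round(3))
P=np.load("c2.npy",allow_pickle=True).item()
print("knob",onz("wrist",(317,236),.128,P),"pivot",onz("wrist",(319,126.5),.075,P))
E
```

```text
[-0.462  0.443  0.763  1.768 -0.348  1.064  0.419]
knob [ 0.59530437 -0.12095382  0.128     ] pivot [ 0.59756568 -0.03869628  0.075     ]
```

Lever shut: the knob sits at (317,236) and the lever lies parallel to the board. The measured lever direction is -0.028 rad against a jig yaw of -0.025. On to the rod.

Emit:
{"name": "drive_tool", "arguments": {"increments": "-0.01 0.0075 0 0.11;-0.01 0.0075 0 0.11;-0.01 0.0075 0 0.11;-0.01 0.0075 0 0.11;-0.01 0.0075 0 0.11;-0.01 0.0075 0 0.11;-0.01 0.0075 0 0.11;-0.01 0.0075 0 0.11;-0.01 0.0075 0 0.11;-0.01 0.0075 0 0.11;-0.01 0.0075 0 0.11;-0.0075 0.006 0 0.11", "grip": 0.6}}

```text
t: 7.67
eef_pos: [0.4727, -0.0328, 0.2488]
tool_rot: [-0.002, 0.124, 0.992, -0.0]
contact_force: [0.7, 0.3, -0.0]
gripper_width: 0.601
```

Emit:
{"name": "drive_tool", "arguments": {"increments": "0 0 0 0.11;0 0 0 0.11;0 0 0 0;0 0 0 0;0 0 0 0"}}

```text
t: 8.08
eef_pos: [0.4744, -0.0335, 0.2496]
tool_rot: [-0.001, 0.019, 1.0, -0.0]
contact_force: [0.4, 0.5, -0.4]
gripper_width: 0.602
```

```bash
python3 - <<'E'
from h import *
import cv2
c=bot.calibration("wrist");o=bot.get_obs()
print(o["t"],o["eef_pos"],o["tool_rot"],o["contact_force"])
np.save("c3.npy",c,allow_pickle=True)
cv2.imwrite("pics/wrist3.png",cv2.cvtColor(bot.read_camera("wrist"),cv2.COLOR_RGB2BGR))
for p in [(.469,-.035,.1695),(.489,-.035,.115)]: print(proj("wrist",p,c))
cv2.imwrite("pics/top3.png",cv2.cvtColor(bot.read_camera("top"),cv2.COLOR_RGB2BGR))
E
```

```text
8.0833 [ 0.47437289 -0.03347187  0.2496165 ] [-7.91082035e-04  1.88401796e-02  9.99822189e-01 -1.09443560e-04] [ 0.44175695  0.50719473 -0.4002302 ]
[318.08930866 254.15479683]
[319.10749387 255.87326179]
```

View pics/wrist3.png

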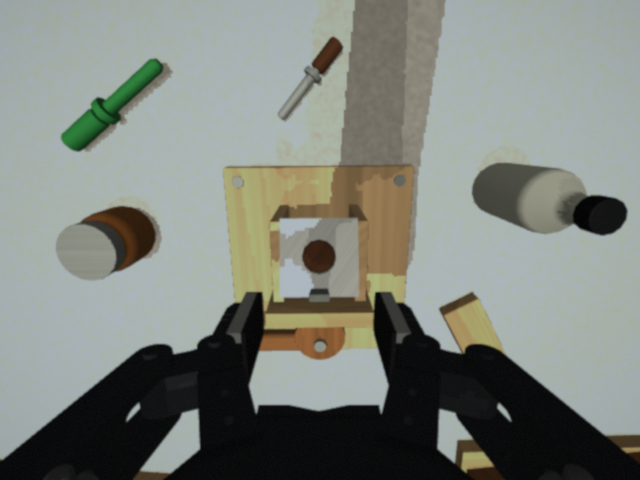

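The wrist view looks almost straight down the bore: handle disc at (319,256), 2 px from prediction, and stop top at (319,295).

```bash
python3 - <<'E'
from h import *
import cv2
im=cv2.imread("pics/wrist3.png");P=np.load("c3.npy",allow_pickle=True).item()
h=cv2.cvtColor(im,cv2.COLOR_BGR2HSV)
m=((h[...,1]>120)&((h[...,0]<14)|(h[...,0]>172))&(h[...,2]<120)).astype(np.uint8);m[:235]=0;m[280:]=0;m[:,:290]=0;m[:,350:]=0
n,l,s,ce=cv2.connectedComponentsWithStats(m)
i=1+s[1:,4].argmax();print(s[i],ce[i]);uv=ce[i]
print("handle top",onz("wrist",uv,.1695,P),"centre",onz("wrist",uv,.148,P))
cv2.imwrite("pics/w3z.png",cv2.resize(im[200:320,250:390],None,fx=5.7,fy=5,interpolation=cv2.INTER_CUBIC))
E
```

```text
[304 241  30  31 727] [318.4607978  256.09491059]
handle top [ 0.47031343 -0.03481134  0.1695    ] centre [ 0.47775257 -0.03509505  0.148     ]
```

View pics/w3z.png

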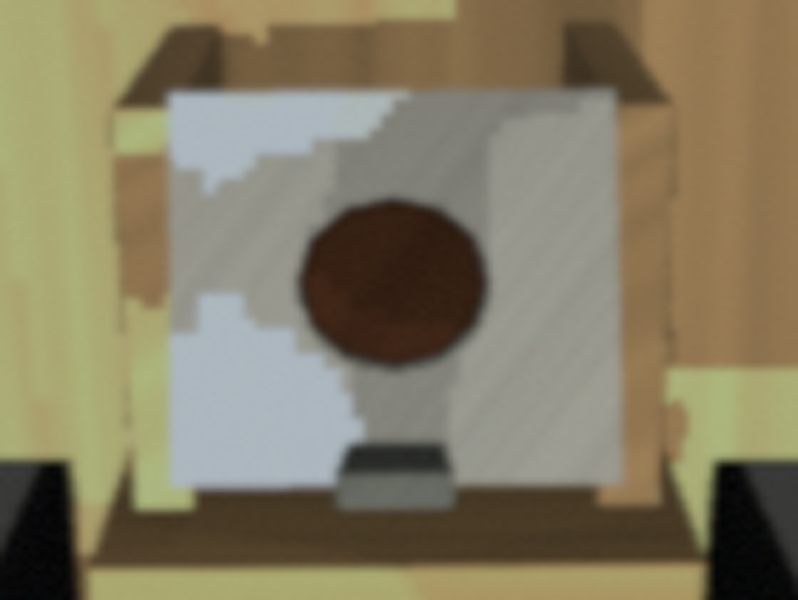

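```bash
python3 - <<'E'
from h import *
P=np.load("c3.npy",allow_pickle=True).item()
f=lambda u,v:(250+u/5.7,200+v/5)
z0=.115-.032*np.sin(.349);z1=.115+.032*np.sin(.349)
c=[onz("wrist",f(*p),z,P) for p,z in [((165,90),z0),((615,88),z0),((622,487),z1),((170,488),z1)]]
print(np.array(c),np.mean(c,0))
e=c[1]-c[0];g=c[2]-c[3];print("yaw",-e[0]/e[1],-g[0]/g[1]); e=(c[3]-c[0]+c[2]-c[1]);print(e[1]/e[0], np.linalg.norm(c[1]-c[0]),np.linalg.norm(c[3]-c[0]))
print("stop",onz("wrist",f(396,492),.1695,P))
E
```

```text
[[ 0.4589181  -0.06671662  0.10405734]
 [ 0.46092956 -0.0023079   0.10405734]
 [ 0.52176276 -0.00391022  0.12594266]
 [ 0.51963308 -0.06782032  0.12594266]] [ 0.49031088 -0.03518876  0.115     ]
yaw -0.03122967042536136 -0.033323034619769674
-0.02226284939502757 0.06444012075454036 0.06454839619451667
stop [ 0.49999726 -0.03522206  0.1695    ]
```

Guide face measures 64.4 × 64.5 mm (64 given), origin (0.4903,-0.0352), yaw ≈-0.028. Handle centre is (0.478,-0.035,0.148). I'll descend around the handle.

Emit:
{"name": "drive_tool", "arguments": {"increments": "0.0036 -0.0015 0 0.01;0 0 -0.02 0;0 0 -0.02 0;0 0 -0.02 0;0 0 -0.02 0;0 0 -0.012 0;0 0 -0.0066 0;0 0 0 0;0 0 0 0;0 0 0 0"}}

```text
t: 9.02
eef_pos: [0.4794, -0.0349, 0.1525]
tool_rot: [0.001, 0.012, 1.0, 0.0]
contact_force: [-0.3, -0.3, 0.2]
gripper_width: 0.599
```

Emit:
{"name": "drive_tool", "arguments": {"increments": "-0.0014 0 -0.001 0;0 0 0 0;0 0 0 0;0 0 0 0;0 0 0 0;0 0 0 0;0 0 0 0;0 0 0 0", "grip": 0, "squeeze": 40}}

```text
t: 9.68
eef_pos: [0.4774, -0.0344, 0.1513]
tool_rot: [0.0, 0.012, 1.0, 0.0]
contact_force: [-1.7, 0.9, 6.9]
gripper_width: 0.246
```

```bash
python3 - <<'E'
from h import *
o=bot.get_obs();print(o)
import cv2
cv2.imwrite("pics/scene4.png",cv2.cvtColor(bot.read_camera("scene"),cv2.COLOR_RGB2BGR)[100:340,150:450])
E
```

```text
{'t': 9.6833, 'q': array([-0.42605225,  0.31081819,  0.43820105,  2.13352266, -0.19616714,
        0.73420351,  1.68675734]), 'joint_vel': array([-0.00172449, -0.00011347, -0.00162263,  0.00052248,  0.00016396,
       -0.00032273,  0.00253203]), 'joint_torque': array([ 8.40076804e-01, -3.50769138e+01,  4.77488413e+00, -1.99938673e+01,
        3.35653340e-01, -7.45731611e-01, -3.13729353e-03]), 'eef_pos': array([ 0.47740331, -0.03441154,  0.15127744]), 'tool_rot': array([2.00745461e-04, 1.20161212e-02, 9.99927697e-01, 4.17058483e-04]), 'contact_force': array([-1.66318237,  0.92895811,  6.87377231]), 'torque': array([0.37740439, 0.38623247, 0.02654702]), 'gripper_width': 0.24609060501799795}
```

View pics/scene4.png

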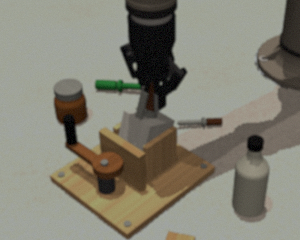

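Gripped at 21 mm opening. I'll draw along the bore in two halves.

Emit:
{"name": "drive_tool", "arguments": {"increments": "-0.0007 0 0.0019 0;-0.0007 0 0.0019 0;-0.0007 0 0.0019 0;-0.0007 0 0.0019 0;-0.0007 0 0.0019 0;-0.0007 0 0.0019 0;-0.0007 0 0.0019 0;-0.0007 0 0.0019 0;-0.0007 0.0002 0.0019 0;-0.0005 0 0.0017 0;0 0 0 0;0 0 0 0"}}

```text
t: 10.73
eef_pos: [0.4704, -0.0345, 0.1699]
tool_rot: [-0.0, 0.012, 1.0, 0.0]
contact_force: [1.1, 4.8, 1.2]
gripper_width: 0.246
```

Emit:
{"name": "drive_tool", "arguments": {"increments": "-0.0007 0.0003 0.0019 0;-0.0007 0.0003 0.0019 0;-0.0007 0.0002 0.0019 0;-0.0007 0.0002 0.0019 0;-0.0007 0 0.0019 0;-0.0007 0 0.0019 0;0 0 0 0;0 0 0 0"}}

```text
t: 11.4
eef_pos: [0.4661, -0.034, 0.1811]
tool_rot: [-0.0, 0.012, 1.0, -0.0]
contact_force: [1.4, 0.1, -0.4]
gripper_width: 0.244
```

Emit:
{"name": "drive_tool", "arguments": {"increments": "-0.0007 0 0.0019 0;-0.0007 0 0.0019 0;-0.0007 0.0001 0.0019 0;-0.0007 0 0.0019 0;0 0 0 0;0 0 0 0;0 0 0 0"}}

```text
t: 11.98
eef_pos: [0.4634, -0.0336, 0.1885]
tool_rot: [-0.0, 0.012, 1.0, -0.0]
contact_force: [1.0, -0.3, -1.7]
gripper_width: 0.25
```

```bash
python3 - <<'E'
from h import *
import cv2
c=bot.calibration("wrist");o=bot.get_obs();print(o["eef_pos"],o["contact_force"],o["torque"])
np.save("c5.npy",c,allow_pickle=True)
a=cv2.cvtColor(bot.read_camera("wrist"),cv2.COLOR_RGB2BGR)
b=cv2.cvtColor(bot.read_camera("scene"),cv2.COLOR_RGB2BGR)
cv2.imwrite("pics/wrist5.png",a);cv2.imwrite("pics/scene5.png",cv2.resize(b[150:300,190:390],None,fx=4,fy=4,interpolation=cv2.INTER_CUBIC))
E
```

```text
[ 0.46335657 -0.03362408  0.18853547] [ 0.97272199 -0.29406976 -1.66009497] [-0.02753387 -0.21184992  0.06466466]
```

View pics/wrist5.png

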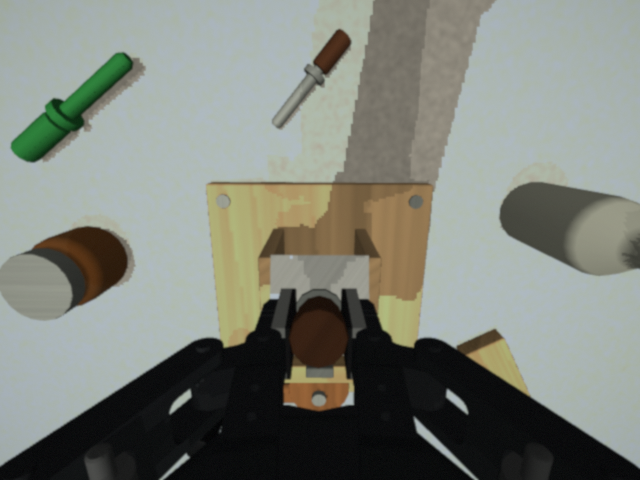

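View pics/scene5.png

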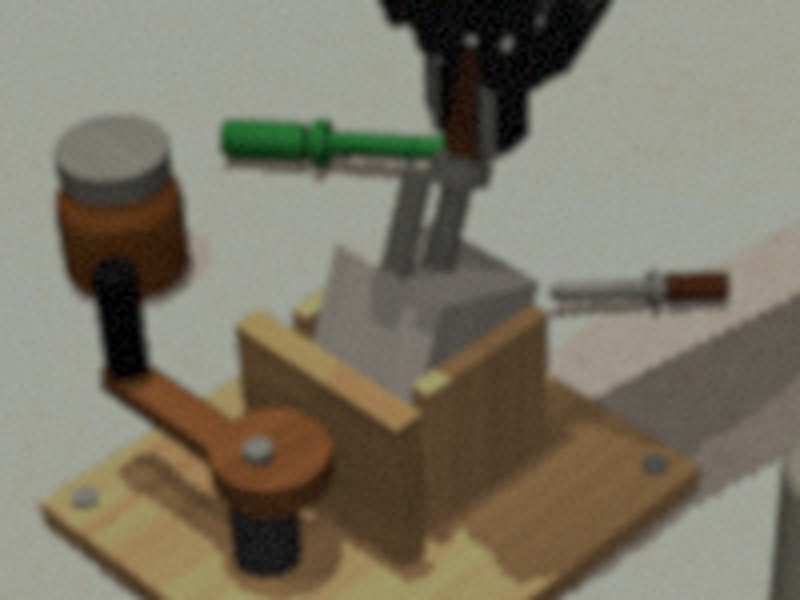

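```bash
python3 - <<'E'
from h import *
import cv2
P=np.load("c5.npy",allow_pickle=True).item()
im=cv2.imread("pics/wrist5.png")
h=cv2.cvtColor(im,cv2.COLOR_BGR2HSV)
m=((h[...,1]>110)&((h[...,0]<14)|(h[...,0]>172))&(h[...,2]<120)).astype(np.uint8);m[:285]=0;m[370:]=0;m[:,:285]=0;m[:,355:]=0
n,l,s,ce=cv2.connectedComponentsWithStats(m);i=1+s[1:,4].argmax();print(s[i],ce[i])
O=np.array([.4903,-.0352,.115]);a=-.028;t=.349
z=np.array([-np.sin(t)*np.cos(a),-np.sin(t)*np.sin(a),np.cos(t)]);x=np.array([np.cos(t)*np.cos(a),np.cos(t)*np.sin(a),np.sin(t)])
for d in (.092,.098,.104): print("handle top",d,proj("wrist",O+d*z,P))
S=lambda p:(proj("scene",p)-[190,150])*4
for d in (.034,.04,.046): print("collar mid-base/top",d,S(O+d*z),S(O+(d+.008)*z))
print("handle bottom .052",S(O+.052*z),"stop",S(O+.0275*x+.048*z))
E
```

```text
[ 288  297   61   70 3138] [318.26577438 333.18068834]
handle top 0.092 [320.27328949 337.4178573 ]
handle top 0.098 [320.38756774 341.31954433]
handle top 0.104 [320.51412094 345.64032299]
collar mid-base/top 0.034 [451.04749408 185.91366908] [455.22065454 168.79600126]
collar mid-base/top 0.04 [454.17476656 173.08607429] [458.36877057 155.88290941]
collar mid-base/top 0.046 [457.3176522  160.19443666] [461.53265631 142.90513259]
handle bottom .052 [460.47626823 147.23827539] stop [414.27909821 163.91115703]
```

```bash
python3 - <<'E'
from h import *
import cv2
b=cv2.cvtColor(bot.read_camera("scene"),cv2.COLOR_RGB2BGR);a=cv2.imread("pics/scene0.png")
f=lambda i:cv2.resize(i[160:230,275:325],None,fx=8,fy=8,interpolation=cv2.INTER_CUBIC)
cv2.imwrite("pics/cmp.png",np.hstack([f(a),f(b)]))
O=np.array([.4903,-.0352,.115]);A=-.028;t=.349
z=np.array([-np.sin(t)*np.cos(A),-np.sin(t)*np.sin(A),np.cos(t)])
x=np.array([np.cos(t)*np.cos(A),np.cos(t)*np.sin(A),np.sin(t)])
S=lambda p:(proj("scene",p)-[275,160])*8
print("seated hb",S(O+.012*z),"raised hb",S(O+.052*z),"stop",S(O+.0275*x+.048*z), "top seated",S(O+.058*z))
E
```

```text
seated hb [199.42508891 384.81580785] raised hb [240.95253645 214.47655079] stop [148.55819643 247.82231407] top seated [247.30146607 188.4342097 ]
```

View pics/cmp.png

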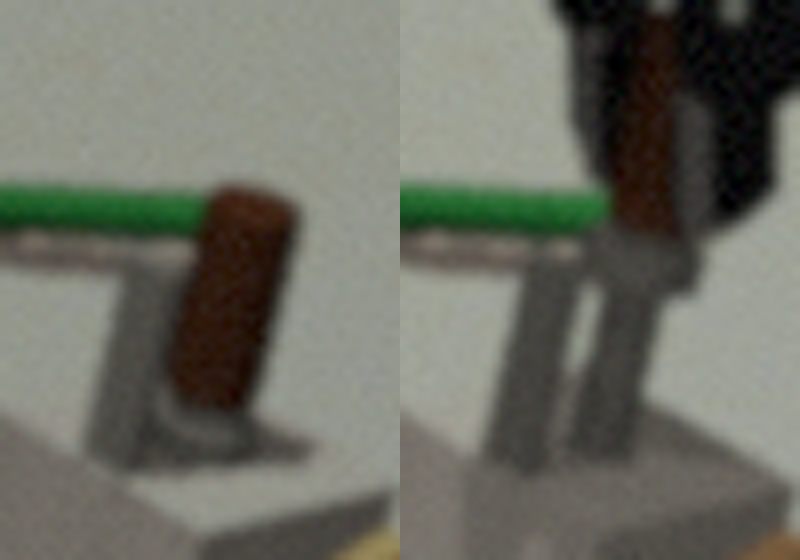

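Relative to the seated picture, the handle's lower end moved from (205,405) to (248,235) in the zoom. That is (43,-170) against (42,-170) predicted for 40 mm. The rod stays parallel to the stop and contact forces are under 2 N, so I'll hand in.

```bash
python3 - <<'E'
from station import bot
o=bot.get_obs();print(o["t"],o["eef_pos"],o["contact_force"],o["gripper_width"]);bot.hand_in()
E
```

```text
12.1333 [ 0.46336222 -0.03361386  0.18844526] [ 1.07815108 -1.27957971 -1.21584455] 0.24553738048674653
the job is handed in; nothing more can be done
```

I shut the cam lever, drew the rod 40 mm up its bore, and handed the job in at about 12.1 s with the gripper still holding it. The hand-in reported no verdict.

- **Cam lever:** I swung it against its hard stop while the rod was still seated; the push force rose to about 17 N. Afterwards the lever lay along the guide's -y to within about 0.01 rad.
- **Rod travel:** the tool moved 39.9 mm along the bore axis. The scene camera, compared with the seated picture, shows the same 40 mm.
- **Alignment and force:** the rod looks parallel to the stop. The outside force on the tool was about 2 N at the end. It reached about 5 N sideways halfway up, which I took out by shifting slightly in +y.
- **Other items:** I touched none of them, and the glue bottle, jar and offcut looked unmoved in the views I took. I did not measure their positions.
- **Checks that disagreed:** absolute positions in the scene camera sat 2–3 px off the other views, so I used it only for relative travel. The last wrist-camera check on the handle's top was 8 px short of prediction. I put that down to the colour mask also catching the handle's side, and did not use it.

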